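# Refit the matching cap of a split bearing block and drive its spring pins flush

### The job

One of the three caps lying on the rubber mat is the missing upper half of the split bearing block: only its two pin holes match the staggered spring pins standing in the block. Set that cap fully home on the block with the pins up through its holes, then take the mallet and knock both pins down flush with the cap's flanges with brisk blows, not by slowly leaning on them or pushing them with the gripper, and put the mallet back on its own mat. Leave the other two caps, the spray can and the grease tin where they are.

Things in the scene. Friction and masses are not known exactly. Their poses are not given: they have to be found in the camera images.
- block: Lower half of a split bearing block, grey cast metal, bolted to the bench. Foot 54 (x) by 208 (y) by 16 mm; body 50 by 168 mm up to the split face, 50 mm up. In it lies a bearing 62 mm in diameter, 20 mm wide, on a 25 mm shaft 140 mm long, both centred on the split face with their axis along x. Origin: centre of the underside; y along its length, x along the shaft, z up.
- block_seat (a point): Centre of the block's split face, 50 mm above the bench, axes as the block's. The origin of the right cap comes here, its y axis along the block's y either way round (the hole pattern is the same after half a turn).
- pin_a_top (a point): Top end of spring pin A, a slotted upright steel pin 10 mm in diameter, tapered to 6.4 mm over its top 6 mm, standing in the block at x = +11, y = +66 mm. At joint value 0 the top is 32 mm above the split face, so 16 mm above the flange of a seated cap.
- pin_b_top (a point): The same for spring pin B, at x = -11, y = -66 mm from the block's centre.
- pin_a (a joint): How far pin A has been driven down, m: 0 to 0.004 at the start, 0.016 when its top is flush with the flange of the seated cap (stop at 0.0165). Friction holds it with about 8 N, plus 10 N per m/s; it does not spring back. It counts as struck when it goes down faster than 0.08 m/s under the mallet; a mallet moving at 0.2 m/s does it well.
- pin_b (a joint): The same for pin B.
- cap_1: The right cap, grey cast metal, 0.5 kg, 50 (x) by 168 (y) by 70 mm high. Holes, 13 mm in diameter, through the flanges at (x, y) = (+11, +66) and (-11, -66) mm, like the block's pins. Flanges 16 mm thick from y = 34 to 84 mm either side; arched crown between, 80 mm long, 40 mm high, lifting lug on top. Origin: centre of the underside (the split face); z up.
- cap_1_lug (a point): Middle of the right cap's lifting lug, 62 mm above its underside: an upright plate 14 mm thick (x) and 40 mm long (y), from the crown at 40 mm to its top at 70 mm. The other caps have the same lug.
- cap_2: Cap of another block, same size and shape, but its holes are in the mirrored stagger, (-11, +66) and (+11, -66) mm: it does not fit. Origin and axes as cap_1. Leave alone.
- cap_3: Cap of a third block, same size and shape, but its holes are in line, (0, +66) and (0, -66) mm: it does not fit. Origin and axes as cap_1. Leave alone.
- cap_mat: Black rubber mat, 270 (x) by 200 (y) by 4 mm, fixed on the bench; the three caps lie on it side by side, 80 mm apart along its x. Origin: centre of its underside. It is to the left or to the right of the block, the mallet's mat on the other side.
- mallet: Soft-faced mallet, 0.6 kg, standing on one face. Head 46 mm in diameter, 84 mm long, white faces; level wooden handle 22 mm thick, 28 mm high, its axis 42 mm above the lower face, ending 211 mm from the head's axis towards -x. Origin: centre of the lower face, z up along the head. Centre of mass in the head, 10 mm off its axis: it stands by itself on its face.
- mallet_head (a point): Centre of the mallet's head, on its axis, 42 mm from both faces.
- mallet_grip (a point): Point on the axis of the mallet's handle, 50 mm from the head's axis; the handle is 22 mm thick here.
- mallet_mat: The mallet's own black rubber mat, 200 (x) by 180 (y) by 4 mm, fixed on the bench. Origin: centre of its underside.
- spray_can: White and grey spray can, 52 mm in diameter, 150 mm high to its small nozzle, standing close beside the block's middle. Origin: centre of its underside.
- grease_tin: Low round tin, 66 mm in diameter, 62 mm high, standing close beside the block's middle, on the other side. Origin: centre of its underside.
There are look-alikes about, which are no part of the job. What is shaped like the mallet but red is not meant.

How it is judged:
On the way, in this order (a step that is already met when the one before it is completed fails the run):
1. the matching cap is fully home on the block (horizontal distance between cap_1 and block_seat below 0.003 m and z of cap_1 in the frame of block_seat between -0.003 and 0.002 m and angle between the y axis of cap_1 and the y axis of block, either way round below 0.06 rad and angle between cap_1's own z axis and vertical below 0.04 rad), for 0.2 s.
2. a pin is struck down with the mallet (it moves faster than 0.08 m/s under it) (((velocity of joint pin_a above 0.08 m/s and contact force between mallet and pin_a above 1 N) or (velocity of joint pin_b above 0.08 m/s and contact force between mallet and pin_b above 1 N))).
3. with one pin flush, the other is struck down with the mallet (faster than 0.08 m/s) (((value of joint pin_a above 0.0142 m and velocity of joint pin_b above 0.08 m/s and contact force between mallet and pin_b above 1 N) or (value of joint pin_b above 0.0142 m and velocity of joint pin_a above 0.08 m/s and contact force between mallet and pin_a above 1 N))).
At the end, for the whole second after the job is handed in: The matching cap is fully home on the block (within 3 mm sideways, 2 mm in height, 0.06 rad), both pins are flush with its flanges (no more than 1.8 mm proud), and the mallet rests on its own mat (head's centre within 90 mm of the mat's centre, under 60 mm high), everything released and still (all of step 1 and value of joint each of pin_a, pin_b above 0.0142 m and horizontal distance between mallet_head and mallet_mat below 0.09 m and height (world z) of mallet_head below 0.06 m and linear speed of each of mallet, cap_1 below 0.03 m/s); the robot touches nothing.
It fails at once if another cap is disturbed by more than 25 mm (distance of any of cap_2, cap_3 from where it was at the start of the episode above 0.025 m).
It fails at once if the spray can or the grease tin is moved by more than 25 mm or tipped (distance of any of spray_can, grease_tin from where it was at the start of the episode above 0.025 m or angle between any of spray_can, grease_tin's own z axis and vertical above 0.4 rad).
It fails at once if a pin is pushed with the gripper (contact force between the fingers and pin_a above 3 N or contact force between the fingers and pin_b above 3 N).
It also fails if it takes over 64 s, if anything falls off the work surface, if the arm or the gripper's body presses on something with over 40 N, if the wrist force passes 120 N, or if a joint passes its speed limit or range.

### The arm

A 6-joint arm with a two-finger parallel gripper is mounted at the origin on the work surface. World frame = base frame: x ahead of the robot, y to its left, z up, the work surface at z = 0. Lengths are in m, angles in rad, forces in N, time in s.
With the tool pointing down it reaches from about 0.275 to 0.875 m from the base axis. Payload 12.5 kg.
Tool frame: the origin (TCP) lies at the very end of the fingers, on their centre line; the grasp point (between the pads) lies 19 mm behind it; z points along the fingers, y is the line along which they close (so a half turn about z gives the same grasp; the last joint's range is limited). The gripper opens to 85 mm and grips with 20 to 120 N. Pads are 22 mm wide; open, the fingers measure 114 mm over their backs; the gripper's body (76 mm by 85 mm) begins 54 mm behind the grasp point. The pads swing forward as they close: fully open they stand 13 mm farther back than shut.
Start: joints at [1.091, 0.351, 1.652, -0, 1.139, -0.085], TCP at [0.212, 0.508, 0.231] pointing down, gripper open.
Joint ranges: [-2.75, 2.75], [-0.79, 2.1], [0.01, 2.65], [-1.57, 4.71], [0.07, 3.14], [-2.87, 2.87]. Speed limits (rad/s): [2.22, 2.22, 2.79, 3.14, 3.14, 3.14].

### API

Orientations are given as a 3x3 rotation matrix whose columns are the frame's x, y, z axes.
In Python, from plant import telemetry, optics, workorder gives the robot as it stands.
- The arm moves only by the tool drive_tool, never from a script. Its argument "deltas" is a list of rows, each a list of 5 numbers: the closure, from -1 (fully open) to 1 (shut), then the shift along the tool's x, y, z in m, then the turn about the tool's z in rad. In form: [[jaw, dx, dy, dz, roll], ...]. A call has 1 to 20 rows; each row is the pose to reach, as a shift and turn from the pose commanded when the call began, along the tool's axes at that moment; what a row does not reach only later rows make up. A row lasts 1/8 s, in which the tool goes at most 62.5 mm and 10.7 degrees, less where a joint would pass 70% of its speed; a pose out of reach is approached as far as the arm can. A call with a gripper value outside its range is refused whole. The fingers move at their own pace and stop on an object; "squeeze" is the grip in N (left out, the last holds). Time passes only in rows, so rows that repeat a pose let the fingers close. It gives the time, the measured TCP pose, the force, the opening and the grip force at its end, in the units of the state.
- telemetry.sense(): the state, without advancing time (a new reading comes with each control period).
- optics.read_camera(name): name is "side" or "top" or "wrist"; returns (picture, depth): 384x512x3 uint8, red, green, blue; 384x512 float32, m along the optical axis (not along the pixel's ray), 0 where there is no reading.
- optics.calibration(name): a dict with "fx", "fy", "cx", "cy" (pixels), "origin" and "attitude" of the camera in the world; the wrist camera has in their place "hand_eye" (4x4, takes a point from camera to tool coordinates, whose origin is the TCP and whose axes are the flange's). Camera axes: x right, y up, looking along -z (the intrinsics and any distortion apply to the point x, -y, -z); pixel columns grow to the right and rows downward; lengths in m; the calibration is good to about 2 mm. The wrist camera is an equidistant fisheye: a pixel r from the principal point sees the ray r / f radians off the axis. A picture is of the moment at which its call begins: read the wrist's pose just before it. calibration takes no time and is no camera call.
- workorder.job_done(): hands the job in; it is judged then, once.
The state is a dict: "t": time; "joint_positions": joint angles; "joint_velocities": joint speeds; "tau": joint torques, N m; "eef_pos": TCP position; "orientation": TCP orientation; "wrist_force": force on the tool from outside, world axes, zero at the start; "torque": the same for the moment, N m; "finger_gap": opening from 0.0 (shut) to 1.0 (fully open); "finger_force": force on a finger pad.
Only numpy, scipy, OpenCV 4.12 (cv2) and the standard library are available. Lean on these libraries where they do the work, as an engineer would, in place of code of your own. Each camera call takes 0.05 s, during which the arm holds its last target. There are 200 camera calls.

## Working session

There is one attempt and no reset: what is moved stays moved. The work goes in short steps, Python scripts to look and compute and a tool call to move; the robot and the scene stay as the last step left them, time stands still between calls to the robot, and variables do not carry over. Pictures are saved under pics/ and viewed, at most 10 in all, crops included, and the job is handed in when it is done.

Besides the shell and the picture viewer there is one more tool, called after ">>>" by a JSON object that holds its "method" and its "body". drive_tool: Moves the arm, as the interface text tells. Its arguments: {"type":"object","properties":{"deltas":{"type":"array"},"squeeze":{"type":"number"}},"required":["deltas"]}

```bash
ls; mkdir -p pics; cat > h.py <<'E'
import numpy as np, cv2
from plant import telemetry, optics, workorder
def snap(n):
    s=telemetry.sense(); im,d=optics.read_camera(n); c=optics.calibration(n)
    return s,im,d,c
def cloud(d,c):
    v,u=np.mgrid[0:d.shape[0],0:d.shape[1]].astype(float)
    x=(u-c['cx'])/c['fx']*d; y=-(v-c['cy'])/c['fy']*d
    return np.stack([x,y,-d],-1)@np.array(c['attitude']).T+np.array(c['origin'])
E
python3 - <<'E'
from h import *
ims=[]
for n in ('top','side'):
    s,im,d,c=snap(n); np.savez(f'{n}.npz',im=im,d=d,P=cloud(d,c)); print(n,{k:np.round(v,3).tolist() if not isinstance(v,str) else v for k,v in c.items()})
    cv2.imwrite(f'pics/{n}.png',cv2.resize(im[...,::-1],(800,600)))
print(s['t'],s['eef_pos'],s['orientation'],s['finger_gap'])
print(optics.calibration('wrist'))
E
```

```text
pics
top {'fx': 353.697, 'fy': 353.697, 'cx': 255.268, 'cy': 193.745, 'origin': [0.403, 0.115, 1.124], 'attitude': [[0.004, 0.995, -0.1], [-1.0, 0.004, 0.005], [0.006, 0.1, 0.995]]}
side {'fx': 462.38, 'fy': 462.38, 'cx': 251.491, 'cy': 194.075, 'origin': [0.04, -0.668, 1.112], 'attitude': [[0.834, 0.415, -0.364], [-0.552, 0.62, -0.557], [-0.006, 0.665, 0.747]]}
0.05 [0.21136106 0.50740113 0.23076959] [[-9.23071407e-01  3.84628274e-01 -5.17746861e-04]
 [ 3.84628614e-01  9.23070841e-01 -1.02567943e-03]
 [ 8.34117218e-05 -1.14591561e-03 -9.99999340e-01]] 0.9995943199615465
{'fx': 297.3186396354542, 'fy': 297.3186396354542, 'cx': 247.85831854324903, 'cy': 189.03301325877229, 'hand_eye': array([[ 1.30973106e-06,  9.59427788e-01,  2.81954464e-01,
         7.04966113e-02],
       [ 9.99999441e-01, -2.99469795e-04,  1.01438335e-03,
         7.73657706e-04],
       [ 1.05766442e-03,  2.81954304e-01, -9.59427252e-01,
        -1.43244008e-01],
       [ 0.00000000e+00,  0.00000000e+00,  0.00000000e+00,
         1.00000000e+00]])}
```

View pics/top.png

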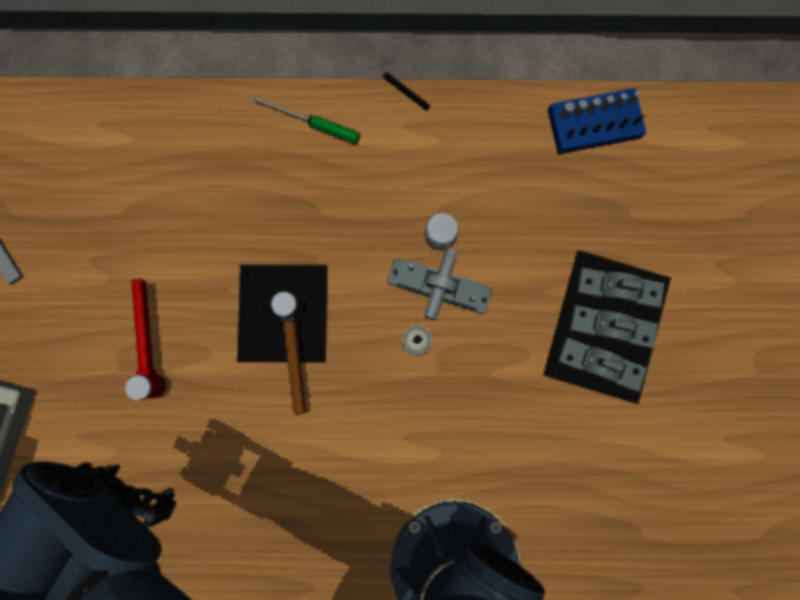

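View pics/side.png

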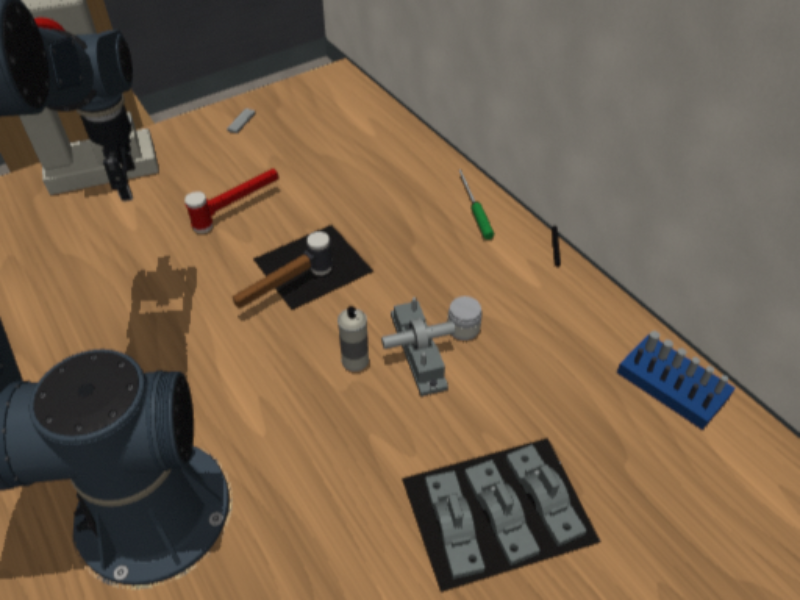

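The top view shows: wooden mallet on its mat at (284,303), block at (440,285) with the tin behind (441,230) and the spray can in front (416,340), and the three caps at right (622,285), (614,325), (602,363). The red decoy is at left, and the side view agrees with all of this.

```bash
python3 - <<'E'
from h import *
z=np.load('top.npz'); P=z['P']; im=z['im']
a=cv2.resize(im[150:210,240:330],None,fx=4.4,fy=4.4,interpolation=cv2.INTER_CUBIC)
b=cv2.resize(im[155:265,340:435],None,fx=4.4,fy=4.4,interpolation=cv2.INTER_CUBIC)
H=max(a.shape[0],b.shape[0]); pad=lambda q:cv2.copyMakeBorder(q,0,H-q.shape[0],0,0,0)
pic=np.hstack([pad(a),pad(b)])[...,::-1]; print(pic.shape); cv2.imwrite('pics/crop.png',cv2.resize(pic,None,fx=.96,fy=.96))
def blobs(name,m,off=0,mn=6):
    n,l,st,ce=cv2.connectedComponentsWithStats(m.astype(np.uint8))
    for i in range(1,n):
        if st[i,4]<mn: continue
        Q=P[l==i]; r=cv2.minAreaRect((Q[:,:2]*1000).astype(np.float32))
        print(name,st[i,4],'px',np.round(ce[i]),'mean',Q.mean(0).round(4),'rect',np.round(r[0],1),np.round(r[1],1),round(r[2],1),'zmax',Q[:,2].max().round(3))
v,u=np.mgrid[0:384,0:512]
reg=(P[...,0]>.25)&(P[...,0]<.75)&(v<270)
capR=reg&(u>340)&(u<435)&(v>150)
blobs('cap',capR&(P[...,2]>.012))
blobs('lug',capR&(P[...,2]>.06))
mid=reg&(u>235)&(u<325)
blobs('blk',mid&(P[...,2]>.035))
blobs('split',mid&(abs(P[...,2]-.05)<.006))
blobs('tall',mid&(P[...,2]>.07),mn=1)
blobs('mal',reg&(u>150)&(u<215)&(P[...,2]>.02))
blobs('malhead',reg&(u>150)&(u<215)&(P[...,2]>.068))
dark=(im.max(-1)<40)&reg
blobs('mat',dark&(u>140)&(u<440),mn=100)
E
```

```text
(484, 814, 3)
cap 868 px [397. 183.] mean [ 0.5485 -0.3341  0.0317] rect [ 511.1 -149.6] [107.8 560.5] 11.3 zmax 1.124
cap 870 px [393. 208.] mean [ 0.4699 -0.3155  0.0368] rect [ 461.6 -146.2] [ 91.5 526.5] 2.8 zmax 1.124
cap 886 px [386. 232.] mean [ 0.3953 -0.2929  0.0317] rect [ 414.8 -137.2] [496.7  85.1] 82.9 zmax 1.124
lug 73 px [404. 181.] mean [ 0.5489 -0.3372  0.0716] rect [ 549.2 -338.2] [40.1 14.1] 79.4 zmax 0.077
lug 73 px [399. 207.] mean [ 0.4683 -0.3088  0.1007] rect [ 443.9 -112.4] [ 22.2 460.6] 7.4 zmax 1.124
lug 72 px [392. 233.] mean [ 0.3944 -0.2956  0.0712] rect [ 394.8 -296.9] [39.8 13.9] 69.0 zmax 0.077
blk 373 px [283. 147.] mean [0.6529 0.0272 0.0725] rect [551.7  77.9] [ 65.3 298.9] 63.8 zmax 1.124
blk 1076 px [282. 181.] mean [0.5496 0.0274 0.0571] rect [529.  61.] [156.1 224.5] 32.1 zmax 1.124
blk 278 px [266. 217.] mean [0.4377 0.0778 0.1309] rect [429.7  79.8] [51. 71.] 73.0 zmax 1.124
split 48 px [280. 152.] mean [0.6413 0.0338 0.0503] rect [646.4  32.3] [65.1 33.3] 60.1 zmax 0.056
split 253 px [264. 176.] mean [0.5679 0.0832 0.0493] rect [568.4  81.6]
[... 9446 characters left out ...]
0.0 zmax 1.124
tall 1 px [265. 262.] mean [0.4032 0.1145 1.1243] rect [403.2 114.5] [0. 0.] 0.0 zmax 1.124
tall 1 px [251. 265.] mean [0.4032 0.1145 1.1243] rect [403.2 114.5] [0. 0.] 0.0 zmax 1.124
tall 1 px [240. 268.] mean [0.4032 0.1145 1.1243] rect [403.2 114.5] [0. 0.] 0.0 zmax 1.124
mal 772 px [187. 220.] mean [0.4285 0.313  0.0685] rect [442.7 264.3] [218.5 219.6] 30.1 zmax 1.124
malhead 217 px [182. 194.] mean [0.5053 0.324  0.0903] rect [470.  227.1] [257.4  47.8] 69.8 zmax 1.124
mat 2360 px [384. 209.] mean [ 0.4681 -0.2994  0.009 ] rect [ 497.9 -166.8] [521.2 284.1] 80.0 zmax 1.124
mat 2934 px [180. 199.] mean [0.4969 0.3462 0.0085] rect [493.8 274.6] [197.8 319.1] 0.3 zmax 1.124
```

View pics/crop.png

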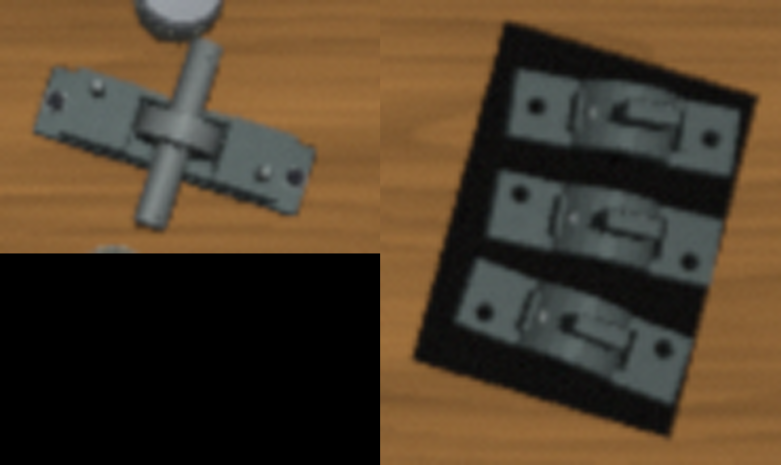

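Crop: block pins at (97,88) and (265,172), so the left pin is on the far side. The middle cap's holes, (520,193) and (690,262), show the same stagger. The upper cap's holes are in line and the lower cap's are mirrored. So cap_1 is the middle one, at about (0.468, -0.316). Moving over it to refine with the wrist camera.

>>> {"method": "drive_tool", "body": {"deltas": [[-0.2,-0.554,-0.661,0.03,1.41],[-0.2,-0.554,-0.661,0.03,1.41],[-0.2,-0.554,-0.661,0.03,1.41],[-0.2,-0.554,-0.661,0.03,1.41],[-0.2,-0.554,-0.661,0.03,1.41],[-0.2,-0.554,-0.661,0.03,1.41],[-0.2,-0.554,-0.661,0.03,1.41],[-0.2,-0.554,-0.661,0.03,1.41],[-0.2,-0.554,-0.661,0.03,1.41],[-0.2,-0.554,-0.661,0.03,1.41],[-0.2,-0.554,-0.661,0.03,1.41],[-0.2,-0.554,-0.661,0.03,1.41],[-0.2,-0.554,-0.661,0.03,1.41],[-0.2,-0.554,-0.661,0.03,1.41],[-0.2,-0.554,-0.661,0.03,1.41],[-0.2,-0.554,-0.661,0.03,1.41],[-0.2,-0.554,-0.661,0.03,1.41],[-0.2,-0.554,-0.661,0.03,1.41]], "squeeze": 60}}

```text
t: 2.35
eef_pos: [0.4687, -0.3148, 0.2016]
orientation: [[0.231, 0.973, 0.0], [0.973, -0.231, -0.0], [-0.0, 0.0, -1.0]]
wrist_force: [-0.0, 0.4, -0.3]
finger_gap: 0.602
finger_force: 0.0
```

```bash
cat >> h.py <<'E'
def wray(uv,c):
    "pixels -> unit rays in camera frame (y up, looking -z)"
    uv=np.atleast_2d(uv).astype(float); dx=(uv[:,0]-c['cx'])/c['fx']; dy=(uv[:,1]-c['cy'])/c['fy']
    th=np.hypot(dx,dy); k=np.where(th>1e-9,np.sin(th)/np.maximum(th,1e-9),1)
    return np.stack([dx*k,-dy*k,-np.cos(th)],-1)
def wpix2tool(uv,c,z=None,d=None):
    "points in tool frame: on the plane tool z=z, or at depth d"
    r=wray(uv,c); H=np.array(c['hand_eye'])
    if d is not None:
        p=r*(np.ravel(d)/-r[:,2])[:,None]; return p@H[:3,:3].T+H[:3,3]
    R=r@H[:3,:3].T; o=H[:3,3]; return o+R*((z-o[2])/R[:,2])[:,None]
def wcloud(d,c):
    v,u=np.mgrid[0:d.shape[0],0:d.shape[1]]
    return wpix2tool(np.stack([u.ravel(),v.ravel()],-1),c,d=d.ravel()).reshape(d.shape+(3,))
def world(p,s): return p@np.array(s['orientation']).T+np.array(s['eef_pos'])
E
python3 - <<'E'
from h import *
s,im,d,c=snap('wrist'); np.savez('w1.npz',im=im,d=d)
T=wcloud(d,c); W=world(T,s)
cv2.imwrite('pics/w1.png',cv2.resize(im[...,::-1],(800,600)))
ok=d>0.05
W[~ok]=np.nan
for nm,m in (('lug',ok&(W[...,2]>.066)&(W[...,2]<.082)),('fl',ok&(abs(W[...,2]-.02)<.006))):
    n,l,st,ce=cv2.connectedComponentsWithStats(m.astype(np.uint8))
    for i in range(1,n):
        if st[i,4]<150: continue
        Q=W[l==i]; r=cv2.minAreaRect((Q[:,:2]*1000).astype(np.float32)); print(nm,st[i,4],ce[i].round(),Q.mean(0).round(4),np.round(r[0],1),np.round(r[1],1),round(r[2],1))
E
```

```text
lug 602 [169. 178.] [ 0.3971 -0.2944  0.0737] [ 395.7 -295.3] [39.9 14.7] 68.6
lug 562 [332. 183.] [ 0.5491 -0.3359  0.0738] [ 549.8 -337. ] [39.3 13.7] 81.0
lug 592 [250. 186.] [ 0.471  -0.3198  0.0742] [ 470.6 -320.9] [39.5 13.5] 76.9
fl 580 [502.  99.] [ 0.8498 -0.2929  0.0196] [ 852. -302.] [186.7  52.5] 84.9
fl 1809 [186. 115.] [ 0.4179 -0.24    0.0207] [ 415.8 -241.7] [53.  51.1] 69.2
fl 1856 [249. 120.] [ 0.4838 -0.2625  0.0208] [ 483.6 -263.8] [51.1 49.8] 77.2
fl 1790 [319. 120.] [ 0.5598 -0.2789  0.0207] [ 560.6 -281.4] [53.5 51.4] 79.7
fl 1158 [319. 217.] [ 0.539  -0.3923  0.0207] [ 544.8 -366.7] [111.5  49.8] 80.1
fl 1211 [177. 216.] [ 0.3746 -0.3507  0.0208] [ 379.9 -336.1] [81.1 51.4] 70.5
fl 1316 [251. 224.] [ 0.4582 -0.3814  0.0207] [ 457.7 -379.3] [49.3 50.1] 77.2
```

View pics/w1.png

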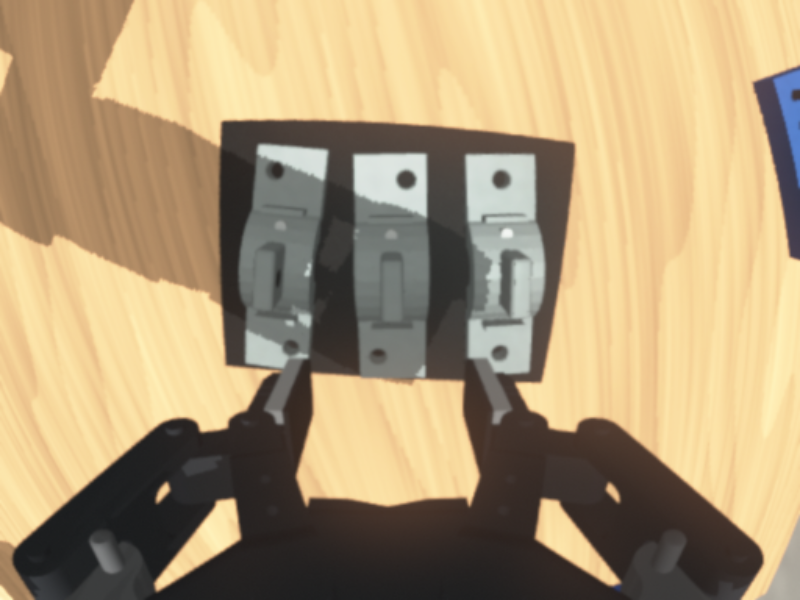

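The wrist view confirms the middle cap: its holes at (406,179) and (378,356) have the matching stagger. Descending to the lug and gripping.

>>> {"method": "drive_tool", "body": {"deltas": [[-0.2,-0.0058,0.0034,0.05,-0.01],[-0.2,-0.0058,0.0034,0.1,-0.01],[-0.2,-0.0058,0.0034,0.13,-0.01],[-0.2,-0.0058,0.0034,0.145,-0.01],[-0.2,-0.0058,0.0034,0.153,-0.01],[-0.2,-0.0058,0.0034,0.153,-0.01],[1,-0.0058,0.0034,0.153,-0.01],[1,-0.0058,0.0034,0.153,-0.01],[1,-0.0058,0.0034,0.153,-0.01],[1,-0.0058,0.0034,0.153,-0.01],[1,-0.0058,0.0034,0.153,-0.01],[1,-0.0058,0.0034,0.153,-0.01],[1,-0.0058,0.0034,0.153,-0.01]], "squeeze": 80}}

```text
t: 4.03
eef_pos: [0.4709, -0.3222, 0.049]
orientation: [[0.222, 0.975, 0.001], [0.975, -0.222, -0.001], [-0.0, 0.001, -1.0]]
wrist_force: [-2.8, 1.0, 6.6]
finger_gap: 0.148
finger_force: 79.4
```

>>> {"method": "drive_tool", "body": {"deltas": [[1,0,0,-0.02,0],[1,0,0,-0.06,0],[1,0,0,-0.11,0],[1,0.03,-0.003,-0.15,0],[1,0.09,-0.008,-0.15,0.04],[1,0.159,-0.015,-0.15,0.08],[1,0.159,-0.015,-0.15,0.08],[1,0.159,-0.015,-0.15,0.08],[1,0.159,-0.015,-0.15,0.08],[1,0.159,-0.015,-0.15,0.08]]}}

```text
t: 5.28
eef_pos: [0.4911, -0.1646, 0.1981]
orientation: [[0.301, 0.954, -0.0], [0.954, -0.301, 0.0], [-0.0, -0.0, -1.0]]
wrist_force: [0.9, -0.4, -7.2]
finger_gap: 0.146
finger_force: 78.9
```

```bash
python3 - <<'E'
from h import *
s,im,d,c=snap('wrist'); np.savez('w2.npz',im=im,d=d)
print(s['eef_pos'],s['orientation'].round(4).tolist(),s['finger_gap'],np.linalg.norm(s['joint_velocities']))
cv2.imwrite('pics/w2.png',cv2.resize(im[...,::-1],(800,600)))
W=world(wcloud(d,c),s); ok=d>.05; T=wcloud(d,c)
def rep(nm,m,mn=5):
    n,l,st,ce=cv2.connectedComponentsWithStats(m.astype(np.uint8))
    for i in range(1,n):
        if st[i,4]<mn: continue
        Q=W[l==i]; r=cv2.minAreaRect((Q[:,:2]*1000).astype(np.float32)); print(nm,st[i,4],ce[i].round(1),Q.mean(0).round(4),np.round(r[0],1),np.round(r[1],1),round(r[2],1),'tool',T[l==i].mean(0).round(4),'zmax',Q[:,2].max().round(4))
near=ok&(abs(W[...,0]-.55)<.1)&(abs(W[...,1]-.03)<.11)
rep('pin',near&(W[...,2]>.058)&(W[...,2]<.09)); rep('pintop',near&(W[...,2]>.073)&(W[...,2]<.09),2)
rep('split',near&(abs(W[...,2]-.05)<.005),60)
rep('held flange',ok&(abs(T[...,2]-.029)<.007)&(abs(T[...,0])<.12),60)
rep('held lug',ok&(abs(T[...,2]+.025)<.007)&(abs(T[...,0])<.12),30)
E
```

```text
[ 0.49111562 -0.16459952  0.19808693] [[0.3006, 0.9537, -0.0003], [0.9537, -0.3006, 0.0], [-0.0001, -0.0003, -1.0]] 0.14622641843299294 0.0058553899096071
pin 55 [246.    0.9] [0.5428 0.0013 0.06  ] [542.8   1.3] [ 1.9 18.8] 72.0 tool [ 0.1738 -0.0005  0.1381] zmax 0.0625
pin 126 [233.8  34.9] [ 0.5211 -0.032   0.0739] [521.  -31.5] [8.5 9.7] 73.8 tool [ 0.1355 -0.0112  0.1241] zmax 0.0801
pintop 86 [233.2  33.3] [ 0.521  -0.0312  0.0771] [520.7 -30.9] [7.7 8.9] 71.7 tool [ 0.1362 -0.0115  0.1209] zmax 0.0801
split 2414 [246.7  32.6] [ 0.5344 -0.0277  0.0504] [535.3 -22.3] [60.5 50.6] 72.3 tool [1.436e-01 1.000e-04 1.477e-01] zmax 0.0547
split 69 [246.3   4.8] [5.426e-01 1.000e-04 5.140e-02] [5.425e+02 3.000e-01] [ 1.7 19.5] 73.5 tool [ 0.1726 -0.0003  0.1467] zmax 0.0549
held flange 6702 [246.5 122.2] [ 0.5101 -0.1058  0.1706] [ 510.2 -107.5] [51.1 50.5] 72.1 tool [0.0618 0.0005 0.0275] zmax 0.1761
held flange 834 [248.7 310.1] [ 0.4714 -0.2331  0.169 ] [ 471.1 -231.2] [26.8 28.5] 74.5 tool [-0.0712  0.0018  0.0291] zmax 0.171
held lug 3007 [247.7 254.9] [ 0.4941 -0.159   0.2234] [ 493.4 -162.8] [35.5 36. ] 26.2 tool [ 0.0062  0.0012 -0.0253] zmax 0.2301
```

View pics/w2.png

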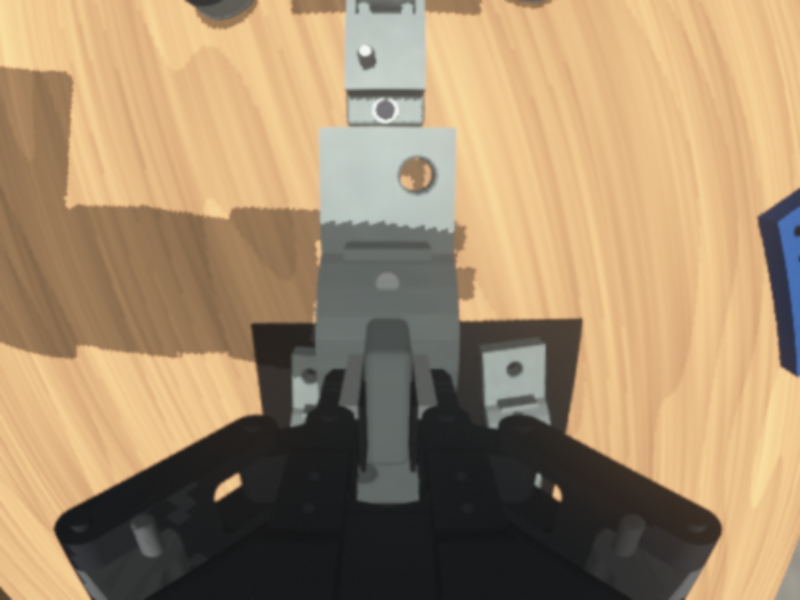

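The wrist view shows the cap held square, its front hole at (416,175), and pin B at (366,50). Now moving 0.13 m along to see pin A from the same geometry.

>>> {"method": "drive_tool", "body": {"deltas": [[1,0.06,0,0,0],[1,0.11,0,0,0],[1,0.13,0,0,0],[1,0.13,0,0,0],[1,0.13,0,0,0],[1,0.13,0,0,0]]}}

```text
t: 6.08
eef_pos: [0.53, -0.0405, 0.1983]
orientation: [[0.301, 0.954, -0.0], [0.954, -0.301, -0.0], [-0.0, -0.0, -1.0]]
wrist_force: [0.6, -0.4, -5.3]
finger_gap: 0.148
finger_force: 78.7
```

```bash
cat > m.py <<'E'
from h import *
s2=dict(eef_pos=np.array([0.49111562,-0.16459952,0.19808693]),orientation=np.array([[0.3006,0.9537,-0.0003],[0.9537,-0.3006,0],[-0.0001,-0.0003,-1.0]]))
z=np.load('w2.npz'); 
s,im,d,c=snap('wrist'); np.savez('w3.npz',im=im,d=d)
print(s['eef_pos'],s['orientation'].round(4).tolist())
def comps(m,mn):
    n,l,st,ce=cv2.connectedComponentsWithStats(m.astype(np.uint8)); return [(l==i,st[i],ce[i]) for i in range(1,n) if st[i,4]>=mn]
pins=[]
for s_,im_,d_,nm in ((s2,z['im'],z['d'],'B'),(s,im,d,'A')):
    T=wcloud(d_,c); W=world(T,s_); ok=d_>.05
    v,u=np.mgrid[0:384,0:512]
    # pin shaft+top: points well over split face, in front of the held cap
    m=ok&(W[...,2]>.056)&(W[...,2]<.085)&(v<62)&(T[...,0]>.11)&(abs(T[...,1])<.022)
    for k,st,ce in comps(m,40):
        Q=W[k]; zt=np.percentile(Q[:,2],97)
        top=k&(W[...,2]>zt-.0035); uv=np.argwhere(top)[:,::-1].mean(0)
        p=world(wpix2tool(uv,c,z=s_['eef_pos'][2]-zt),s_)[0]
        print(nm,'px',uv.round(1),st[4],'ztop',zt.round(4),'ray',p.round(4),'cloud',W[top].mean(0).round(4)); 
    # hole in held flange: inside flange region where depth is far beyond
    m=ok&(T[...,2]<.05)&(abs(T[...,0]-.06)<.03)&(abs(T[...,1])<.03)
    box=np.zeros(m.shape,bool); box[90:145,210:290]=1
    far=box&~m
    for k,st,ce in comps(far,30):
        if st[4]<2000 and st[0]>212 and st[1]>92: 
            cn=cv2.findContours(k.astype(np.uint8),0,1)[0][0]; e=cv2.fitEllipse(cn)
            print(nm,'hole px',ce.round(1),st[:5],'tool',wpix2tool(e[0],c,z=.0285)[0].round(4),e)
    f=ok&(abs(T[...,2]-.028)<.008)&box; print('flange z',np.median(T[f][:,2]).round(4),'plane fit',np.linalg.lstsq(np.c_[T[f][:,:2],np.ones(f.sum())],T[f][:,2],rcond=None)[0].round(4))
    fl=comps(ok&(abs(T[...,2]-.029)<.007)&(abs(T[...,0]-.06)<.045),500)
    for k,st,ce in fl:
        r=cv2.minAreaRect((T[k][:,:2]*1000).astype(np.float32)); print('flange rect tool',np.round(r[0],2),np.round(r[1],2),round(r[2],2))
E
python3 m.py
```

```text
[ 0.53004959 -0.04052735  0.1982574 ] [[0.3006, 0.9538, -0.0001], [0.9538, -0.3006, -0.0001], [-0.0001, -0.0001, -1.0]]
B px [246.    0.7] 71 ztop 0.0623 ray [0.5426 0.0007 0.0623] cloud [0.5428 0.0014 0.0604]
B px [233.   32.6] 130 ztop 0.0796 ray [ 0.521  -0.0311  0.0796] cloud [ 0.521  -0.0308  0.0782]
B hole px [265.5 111.2] [256 101  20  21 332] tool [0.0681 0.0113 0.0285] ((265.4979248046875, 111.1744613647461), (18.975805282592773, 20.430870056152344), 26.828962326049805)
flange z 0.0277 plane fit [-0.0064  0.0099  0.0281]
flange rect tool [60.18  1.02] [51.1  50.54] 0.36
A px [259.2  30. ] 139 ztop 0.0811 ray [0.5821 0.0881 0.0811] cloud [0.5822 0.0883 0.0801]
A hole px [264.9 112.6] [255 103  21  20 329] tool [0.0673 0.011  0.0285] ((264.90673828125, 112.62042999267578), (19.208589553833008, 20.03324317932129), 60.098915100097656)
flange z 0.0287 plane fit [0.009  0.006  0.0281]
flange rect tool [59.08  0.81] [50.54 51.96] 89.79
```

>>> {"method": "drive_tool", "body": {"deltas": [[1,0.04,0,0.01,0.003],[1,0.0713,-0.0005,0.04,0.003],[1,0.0713,-0.0005,0.06,0.003],[1,0.0713,-0.0005,0.06,0.003],[1,0.0713,-0.0005,0.066,0.003],[1,0.0713,-0.0005,0.07,0.003],[1,0.0713,-0.0005,0.074,0.003],[1,0.0713,-0.0005,0.077,0.003],[1,0.0713,-0.0005,0.08,0.003],[1,0.0713,-0.0005,0.08,0.003]]}}

```text
t: 7.38
eef_pos: [0.551, 0.0286, 0.1181]
orientation: [[0.302, 0.953, -0.0], [0.953, -0.302, 0.0], [-0.0, -0.0, -1.0]]
wrist_force: [-0.6, -0.4, -5.2]
finger_gap: 0.145
finger_force: 78.9
```

>>> {"method": "drive_tool", "body": {"deltas": [[1,0,0,0.004,0],[1,0,0,0.008,0],[1,0,0,0.012,0],[1,0,0,0.016,0],[1,0,0,0.019,0],[1,0,0,0.021,0],[1,0,0,0.0225,0],[1,0,0,0.0225,0]]}}

```text
t: 8.38
eef_pos: [0.5511, 0.0286, 0.0958]
orientation: [[0.302, 0.953, 0.0], [0.953, -0.302, -0.0], [-0.0, 0.0, -1.0]]
wrist_force: [-0.1, -0.1, -5.5]
finger_gap: 0.149
finger_force: 78.9
```

Sliding freely over both pins. Last few millimetres, until contact.

>>> {"method": "drive_tool", "body": {"deltas": [[1,0,0,0.0007,0],[1,0,0,0.0014,0],[1,0,0,0.002,0],[1,0,0,0.002,0]]}}

```text
t: 8.88
eef_pos: [0.5512, 0.0284, 0.095]
orientation: [[0.302, 0.953, 0.0], [0.953, -0.302, -0.0], [-0.0, 0.001, -1.0]]
wrist_force: [-6.5, -2.2, 8.9]
finger_gap: 0.146
finger_force: 81.3
```

>>> {"method": "drive_tool", "body": {"deltas": [[0.4,0,0,0,0],[0.2,0,0,0,0],[0.2,0,0,0,0],[0.2,0,0,-0.03,0],[0.2,0,0,-0.08,0],[0.2,0,0,-0.12,0],[0.2,0,0,-0.12,0],[0.2,0,0,-0.12,0]]}}

```text
t: 9.88
eef_pos: [0.5507, 0.0286, 0.2131]
orientation: [[0.302, 0.953, -0.001], [0.953, -0.302, 0.0], [-0.0, -0.001, -1.0]]
wrist_force: [0.3, -0.3, -1.1]
finger_gap: 0.4
finger_force: 0.0
```

```bash
cat > m2.py <<'E'
from h import *
s,im,d,c=snap('wrist'); np.savez('w4.npz',im=im,d=d); cv2.imwrite('pics/w4.png',cv2.resize(im[...,::-1],(640,480)))
T=wcloud(d,c); W=world(T,s); ok=d>.05
print(s['t'],s['eef_pos'],s['orientation'].round(4).tolist())
blk=ok&(abs(W[...,0]-.551)<.09)&(abs(W[...,1]-.028)<.1)
fl=blk&(abs(W[...,2]-.066)<.005)
n,l,st,ce=cv2.connectedComponentsWithStats(fl.astype(np.uint8))
for i in range(1,n):
    if st[i,4]>200:
        Q=W[l==i]; r=cv2.minAreaRect((Q[:,:2]*1000).astype(np.float32)); print('flange',st[i,4],Q.mean(0).round(4),np.median(Q[:,2]).round(4),np.round(r[0],1),np.round(r[1],1),round(r[2],2))
for p in ((.5821,.0885),(.521,-.0305)):
    k=blk&(np.hypot(W[...,0]-p[0],W[...,1]-p[1])<.012)&(W[...,2]>.0705); Q=W[k]
    print('pin',k.sum(),Q.mean(0).round(4),np.percentile(Q[:,2],[50,90,97]).round(4), np.argwhere(k).mean(0).round())
z=np.load('top.npz'); P=z['P']; im=z['im']; g=(z['d']>.1)
v,u=np.mgrid[0:384,0:512]; R=g&(u>150)&(u<215)&(v>160)&(v<270)
def rect(nm,m):
    n,l,st,ce=cv2.connectedComponentsWithStats(m.astype(np.uint8)); i=1+np.argmax(st[1:,4]); Q=P[l==i]
    r=cv2.minAreaRect((Q[:,:2]*1000).astype(np.float32)); print(nm,len(Q),Q.mean(0).round(4),np.round(r[0],1),np.round(r[1],1),round(r[2],1))
rect('head',R&(abs(P[...,2]-.088)<.006))
rect('handle',R&(abs(P[...,2]-.058)<.007)&(P[...,0]<.48))
rect('handle lo',R&(P[...,2]>.02)&(P[...,2]<.07)&(P[...,0]<.38)); rect('handle hi',R&(P[...,2]>.045)&(P[...,2]<.07)&(P[...,0]>.4)&(P[...,0]<.47))
rect('mat',g&(u>140)&(u<220)&(im.max(-1)<45)&(P[...,2]<.012)&(P[...,2]>-.01))
R2=g&(u>255)&(u<285)&(v>200)&(v<235)&(P[...,2]>.03); print('can',P[R2].mean(0),P[R2].max(0))
E
python3 m2.py
```

```text
9.875 [0.55073542 0.02863507 0.213089  ] [[0.3022, 0.9533, -0.0009], [0.9533, -0.3022, 0.0], [-0.0002, -0.0008, -1.0]]
flange 2315 [0.5701 0.0872 0.0668] 0.0667 [570.2  85.5] [49.7 50.4] 72.5
flange 302 [0.6366 0.0275 0.0627] 0.0627 [635.7  27.3] [43.4 10.5] 89.93
flange 499 [0.5061 0.0438 0.0625] 0.0625 [505.8  43.8] [15.9 41.8] 71.91
flange 487 [0.5979 0.0143 0.0625] 0.0625 [598.9  14.7] [17. 41.] 72.55
flange 1554 [ 0.5346 -0.0304  0.0668] 0.0667 [534.8 -27.7] [50.1 49.7] 73.1
pin 81 [0.5821 0.089  0.0785] [0.0794 0.0809 0.0814] [109. 259.]
pin 68 [ 0.5218 -0.0286  0.0762] [0.0766 0.0792 0.0798] [238. 237.]
head 188 [0.5064 0.3267 0.0869] [506.2 326.2] [41.8 44.9] 0.3
handle 451 [0.389  0.31   0.0582] [389.2 311.7] [181.4  24. ] 7.6
handle lo 231 [0.3404 0.3026 0.0567] [340.2 304.2] [82.2 22.7] 7.3
handle hi 187 [0.4346 0.3156 0.0577] [434.8 317. ] [71.8 22.2] 7.9
mat 2845 [0.4977 0.3486 0.0031] [495.1 346.5] [176.5 195.3] 89.9
can [0.44090717 0.07559029 0.1228036 ] [0.48902899 0.10130384 0.15171472]
```

View pics/w4.png

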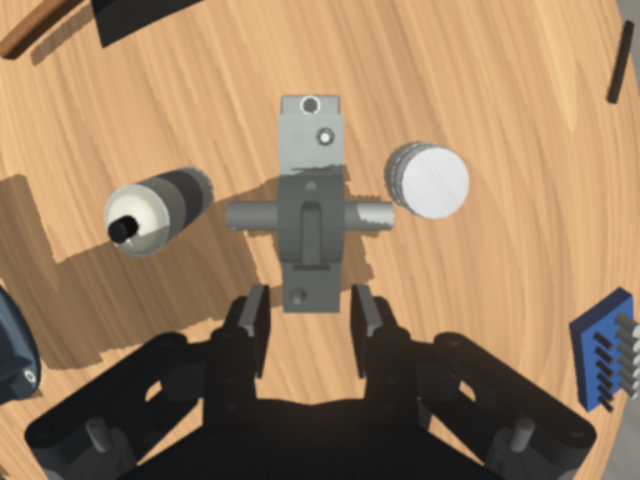

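The wrist view shows the cap seated and level: both flanges read z 0.0667, and the pins show in the holes at (326,136) and (297,296). The can and tin are undisturbed. Next, hover over the mallet handle.

>>> {"method": "drive_tool", "body": {"deltas": [[-0.2,0.25,-0.176,0,1.136],[-0.2,0.25,-0.176,0,1.136],[-0.2,0.25,-0.176,0,1.136],[-0.2,0.25,-0.176,0,1.136],[-0.2,0.25,-0.176,0,1.136],[-0.2,0.25,-0.176,0,1.136],[-0.2,0.25,-0.176,0,1.136],[-0.2,0.25,-0.176,0,1.136],[-0.2,0.25,-0.176,0,1.136],[-0.2,0.25,-0.176,0,1.136]], "squeeze": 120}}

```text
t: 11.18
eef_pos: [0.459, 0.3198, 0.2136]
orientation: [[0.992, 0.128, -0.0], [0.128, -0.992, -0.0], [-0.0, 0.0, -1.0]]
wrist_force: [-0.6, -0.0, 0.1]
finger_gap: 0.602
finger_force: 0.0
```

```bash
cat > m3.py <<'E'
from h import *
s,im,d,c=snap('wrist'); np.savez('w5.npz',im=im,d=d); cv2.imwrite('pics/w5.png',cv2.resize(im[...,::-1],(640,480)))
T=wcloud(d,c); W=world(T,s); ok=d>.05
print(s['t'],s['eef_pos'],s['orientation'].round(4).tolist())
A=ok&(abs(W[...,0]-.46)<.2)&(abs(W[...,1]-.325)<.09)
def rect(nm,m):
    n,l,st,ce=cv2.connectedComponentsWithStats(m.astype(np.uint8)); i=1+np.argmax(st[1:,4]); k=l==i; Q=W[k]
    for q,a in ((W,'world'),(T,'tool')):
        r=cv2.minAreaRect((q[k][:,:2]*1000).astype(np.float32)); print(nm,a,len(Q),q[k].mean(0).round(4),np.round(r[0],1),np.round(r[1],1),round(r[2],1))
rect('head',A&(abs(W[...,2]-.088)<.005))
rect('handle',A&(abs(W[...,2]-.06)<.005))
E
python3 m3.py
```

```text
11.175 [0.45897932 0.31978895 0.21356852] [[0.9918, 0.1281, -0.0003], [0.1281, -0.9918, -0.0002], [-0.0004, 0.0001, -1.0]]
head world 1926 [0.5074 0.3291 0.0886] [507.  328.9] [44.7 44.5] 7.0
head tool 1926 [ 0.0493 -0.003   0.125 ] [48.8 -2.9] [44.7 44.6] 0.3
handle world 2863 [0.4023 0.3149 0.06  ] [391.7 312.8] [185.2  26.2] 8.7
handle tool 2863 [-0.0568 -0.0025  0.1536] [-67.6  -1.7] [ 26.2 185.2] 88.7
```

>>> {"method": "drive_tool", "body": {"deltas": [[-0.2,0,-0.0025,0.06,-0.012],[-0.2,0,-0.0025,0.12,-0.012],[-0.2,0,-0.0025,0.16,-0.012],[-0.2,0,-0.0025,0.18,-0.012],[-0.2,0,-0.0025,0.1866,-0.012],[-0.2,0,-0.0025,0.1866,-0.012],[1,0,-0.0025,0.1866,-0.012],[1,0,-0.0025,0.1866,-0.012],[1,0,-0.0025,0.1866,-0.012],[1,0,-0.0025,0.1866,-0.012],[1,0,-0.0025,0.1866,-0.012],[1,0,-0.0025,0.1866,-0.012],[1,0,-0.0025,0.1866,-0.012]], "squeeze": 120}}

```text
t: 12.85
eef_pos: [0.459, 0.3227, 0.0284]
orientation: [[0.99, 0.139, 0.001], [0.139, -0.99, 0.001], [0.001, -0.0, -1.0]]
wrist_force: [-2.2, -2.0, 7.2]
finger_gap: 0.237
finger_force: 117.0
```

>>> {"method": "drive_tool", "body": {"deltas": [[1,0,0,-0.03,0],[1,0,0,-0.08,0],[1,0,0,-0.127,0],[1,0.0464,0.2248,-0.127,0.447],[1,0.0464,0.2248,-0.127,0.447],[1,0.0464,0.2248,-0.127,0.447],[1,0.0464,0.2248,-0.127,0.447],[1,0.0464,0.2248,-0.127,0.447],[1,0.0464,0.2248,-0.127,0.447],[1,0.0464,0.2248,-0.127,0.447],[1,0.0464,0.2248,-0.127,0.447]]}}

```text
t: 14.22
eef_pos: [0.5355, 0.1072, 0.1542]
orientation: [[0.954, -0.301, -0.0], [-0.301, -0.954, 0.0], [-0.0, 0.0, -1.0]]
wrist_force: [0.3, 0.4, -4.4]
finger_gap: 0.236
finger_force: 119.0
```

```bash
cat > m4.py <<'E'
from h import *
s,im,d,c=snap('wrist'); np.savez('w6.npz',im=im,d=d)
T=wcloud(d,c); W=world(T,s); ok=d>.05
print(s['t'],s['eef_pos'],s['orientation'].round(4).tolist(),s['finger_gap'])
k=ok&(abs(T[...,2]+.06)<.012)&(abs(T[...,0]-.05)<.04)&(abs(T[...,1])<.04)
r=cv2.minAreaRect((T[k][:,:2]*1000).astype(np.float32)); print('head tool',k.sum(),np.round(r[0],1),np.round(r[1],1),'plane',np.linalg.lstsq(np.c_[T[k][:,:2],np.ones(k.sum())],T[k][:,2],rcond=None)[0].round(4))
s2,ims,ds,cs=snap('side'); P=cloud(ds,cs); np.savez('s6.npz',im=ims,d=ds,P=P)
cv2.imwrite('pics/s6.png',cv2.resize(ims[150:280,190:320,::-1],(600,600)))
E
python3 m4.py
```

```text
14.225 [0.53553172 0.10723121 0.15419063] [[0.9536, -0.3012, -0.0002], [-0.3012, -0.9536, 0.0], [-0.0002, 0.0, -1.0]] 0.23597706955192813
head tool 21260 [41.5 -0. ] [80.  62.9] plane [ 0.0048 -0.0039 -0.0599]
```

View pics/s6.png

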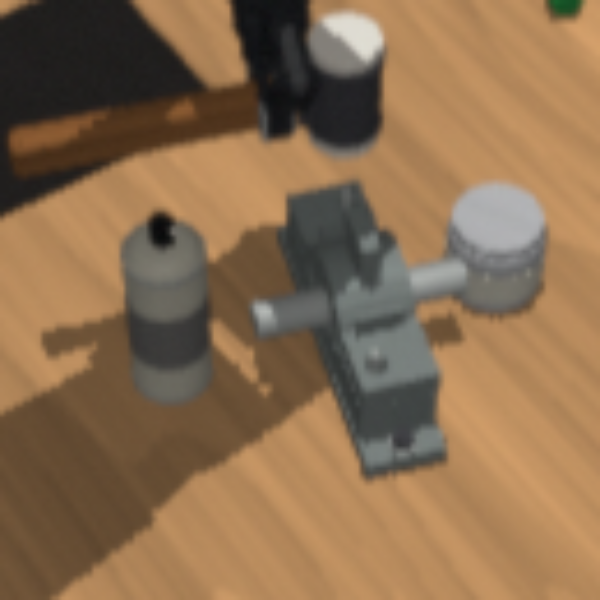

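The side view shows the mallet level above pin A's end with its head at (345,85), pin B at (375,358), and the can and tin clear. First blow on pin A.

>>> {"method": "drive_tool", "body": {"deltas": [[1,0,0,0.028,0],[1,0,0,0.063,0],[1,0,0,0.063,0]]}}

```text
t: 14.7
eef_pos: [0.5357, 0.1067, 0.0902]
orientation: [[0.953, -0.302, -0.001], [-0.302, -0.953, -0.0], [-0.001, 0.0, -1.0]]
wrist_force: [-0.6, -0.9, -5.4]
finger_gap: 0.238
finger_force: 123.8
```

>>> {"method": "drive_tool", "body": {"deltas": [[1,0,0,-0.06,0],[1,0,0,-0.12,0],[1,0,0,-0.14,0],[1,-0.01,0.06,-0.14,0],[1,-0.0218,0.12,-0.14,0],[1,-0.0218,0.1385,-0.14,0],[1,-0.0218,0.1385,-0.14,0],[1,-0.0218,0.1385,-0.14,0]]}}

```text
t: 15.7
eef_pos: [0.4734, -0.0184, 0.2313]
orientation: [[0.953, -0.302, 0.0], [-0.302, -0.953, 0.0], [0.0, -0.0, -1.0]]
wrist_force: [0.6, 0.0, -5.8]
finger_gap: 0.234
finger_force: 123.6
```

```bash
cat > m5.py <<'E'
from h import *
s,im,d,c=snap('wrist'); T=wcloud(d,c); W=world(T,s); ok=d>.05
print(s['t'],s['eef_pos'],s['finger_gap'])
k=ok&(abs(T[...,2]+.06)<.012)&(T[...,0]>.03)&(T[...,0]<.09)&(abs(T[...,1])<.026)&(im.min(-1)>110)
r=cv2.minAreaRect((T[k][:,:2]*1000).astype(np.float32)); print('head tool',k.sum(),np.round(r[0],1),np.round(r[1],1),'plane',np.linalg.lstsq(np.c_[T[k][:,:2],np.ones(k.sum())],T[k][:,2],rcond=None)[0].round(4))
t,imt,dt,ct=snap('top'); P=cloud(dt,ct)
for nm,p in (('A',(.5821,.0887)),('B',(.5212,-.0304))):
  for n2,X,o in (('wrist',W,ok),('top',P,dt>.1)):
    r=np.hypot(X[...,0]-p[0],X[...,1]-p[1]); z=X[...,2]; g=o&(z>.05)&(z<.09)
    if (g&(r<.005)).sum(): print(nm,n2,(g&(r<.005)).sum(),'pin z',np.percentile(z[g&(r<.005)],[10,50,95]).round(4),'flange z',np.median(z[g&(r>.008)&(r<.014)]).round(4))
cv2.imwrite('pics/w7.png',cv2.resize(im[...,::-1],(640,480)))
E
python3 m5.py
```

```text
15.7 [ 0.4734288  -0.01837787  0.23134874] 0.23447630959423413
head tool 16992 [50.4 -0.6] [45.6 40.7] plane [-0.0106 -0.0014 -0.0616]
A wrist 57 pin z [0.0616 0.0654 0.0672] flange z 0.0665
A top 7 pin z [0.0546 0.0639 0.067 ] flange z 0.065
```

Pin A reads 0.0654–0.067 against a flange at 0.0665, so it's flush. Now pin B.

>>> {"method": "drive_tool", "body": {"deltas": [[1,0,0,0.05,0],[1,0,0,0.076,0],[1,0,0,0.076,0],[1,0,0,0.076,0],[1,0,0,0.106,0],[1,0,0,0.1412,0],[1,0,0,0.1412,0],[1,0,0,0.1412,0]]}}

```text
t: 16.8
eef_pos: [0.4738, -0.019, 0.0913]
orientation: [[0.953, -0.302, 0.001], [-0.302, -0.953, -0.0], [0.001, -0.0, -1.0]]
wrist_force: [0.5, 0.4, -4.2]
finger_gap: 0.237
finger_force: 123.8
```

>>> {"method": "drive_tool", "body": {"deltas": [[1,0,0,-0.06,0],[1,0,0,-0.12,0],[1,0,0,-0.14,0],[1,0,-0.06,-0.14,0],[1,0,-0.12,-0.14,0],[1,0,-0.13,-0.14,0],[1,0,-0.13,-0.14,0],[1,0,-0.13,-0.14,0]]}}

```text
t: 17.8
eef_pos: [0.5122, 0.1039, 0.2304]
orientation: [[0.953, -0.303, 0.0], [-0.303, -0.953, -0.0], [0.0, 0.0, -1.0]]
wrist_force: [0.0, -0.8, -5.4]
finger_gap: 0.237
finger_force: 123.6
```

```bash
python3 m5.py
```

```text
17.8 [0.51218906 0.10393662 0.23040217] 0.23728034940323223
head tool 17004 [50.3 -0.7] [40.7 45.3] plane [-0.0096 -0.0021 -0.0616]
A wrist 14 pin z [0.0613 0.0644 0.0678] flange z 0.0666
B wrist 63 pin z [0.0617 0.0653 0.0679] flange z 0.0668
```

View pics/w7.png

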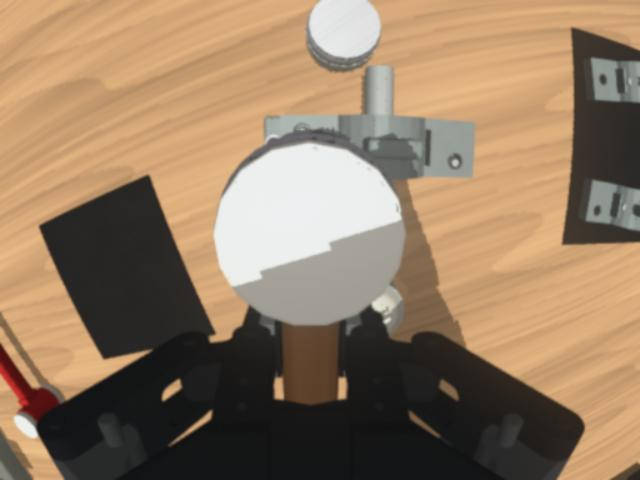

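The wrist view shows pin B in its hole at (455,160), about level with the flange. Depth can't separate the last millimetre, so I'll give each pin one more blow, bottoming the face on the flange. Pin A first.

>>> {"method": "drive_tool", "body": {"deltas": [[1,0.0216,-0.0098,0.03,0],[1,0.0216,-0.0098,0.08,0],[1,0.0216,-0.0098,0.09,0],[1,0.0216,-0.0098,0.09,0],[1,0.0216,-0.0098,0.114,0],[1,0.0216,-0.0098,0.142,0],[1,0.0216,-0.0098,0.142,0],[1,0.0216,-0.0098,0.142,0]]}}

```text
t: 18.9
eef_pos: [0.5369, 0.1078, 0.0899]
orientation: [[0.953, -0.302, 0.002], [-0.302, -0.953, 0.0], [0.002, -0.001, -1.0]]
wrist_force: [-0.9, 0.9, -5.5]
finger_gap: 0.239
finger_force: 127.2
```

>>> {"method": "drive_tool", "body": {"deltas": [[1,0,0,-0.04,0],[1,0,0,-0.04,0],[1,0,0,-0.028,0],[1,0,0,0.0025,0],[1,0,0,0.0025,0],[1,0,0,0.0025,0]]}}

```text
t: 19.65
eef_pos: [0.5352, 0.1076, 0.0841]
orientation: [[0.953, -0.302, -0.002], [-0.302, -0.953, -0.0], [-0.002, 0.001, -1.0]]
wrist_force: [-0.4, -0.6, -5.2]
finger_gap: 0.237
finger_force: 139.6
```

>>> {"method": "drive_tool", "body": {"deltas": [[1,0,0,-0.06,0],[1,0,0,-0.12,0],[1,0,0,-0.147,0],[1,-0.01,0.06,-0.147,0],[1,-0.0208,0.12,-0.147,0],[1,-0.0208,0.139,-0.147,0],[1,-0.0208,0.139,-0.147,0],[1,-0.0208,0.139,-0.147,0]]}}

```text
t: 20.65
eef_pos: [0.4743, -0.0179, 0.2322]
orientation: [[0.953, -0.302, -0.0], [-0.302, -0.953, 0.0], [-0.001, -0.0, -1.0]]
wrist_force: [0.4, 0.3, -4.6]
finger_gap: 0.242
finger_force: 139.7
```

```bash
python3 m5.py
```

```text
20.65 [ 0.47428042 -0.01794975  0.2321794 ] 0.24241602790782754
head tool 11930 [47.1 -1.5] [34.1 46.8] plane [-0.0417  0.0004 -0.0685]
A wrist 52 pin z [0.0623 0.0656 0.0674] flange z 0.0665
A top 8 pin z [0.0514 0.0649 0.0671] flange z 0.0654
```

>>> {"method": "drive_tool", "body": {"deltas": [[1,0,0.0015,0.05,0],[1,0,0.0015,0.1,0],[1,0,0.0015,0.1,0],[1,0,0.0015,0.1,0],[1,0,0.0015,0.118,0],[1,0,0.0015,0.148,0],[1,0,0.0015,0.148,0]]}}

```text
t: 21.62
eef_pos: [0.4739, -0.0198, 0.0851]
orientation: [[0.953, -0.302, -0.0], [-0.302, -0.953, 0.0], [-0.0, 0.0, -1.0]]
wrist_force: [0.6, 0.5, -4.3]
finger_gap: 0.24
finger_force: 139.3
```

>>> {"method": "drive_tool", "body": {"deltas": [[1,0,0,-0.06,0],[1,0,0,-0.12,0],[1,0,0,-0.147,0],[1,0,-0.06,-0.147,0],[1,0,-0.12,-0.147,0],[1,0,-0.13,-0.147,0],[1,0,-0.13,-0.147,0],[1,0,-0.13,-0.147,0]]}}

```text
t: 22.62
eef_pos: [0.5129, 0.1031, 0.2324]
orientation: [[0.953, -0.303, 0.001], [-0.303, -0.953, -0.0], [0.001, -0.0, -1.0]]
wrist_force: [0.5, -0.5, -5.7]
finger_gap: 0.239
finger_force: 139.8
```

```bash
python3 m5.py
```

```text
22.625 [0.51291784 0.10308403 0.23238907] 0.23872222336069185
head tool 12087 [47.1 -1.6] [47.  34.2] plane [-0.0444  0.0014 -0.0684]
B wrist 54 pin z [0.062  0.0656 0.0676] flange z 0.0668
```

Both pins now read the same, level with the flanges, and a second blow changed neither. Returning the mallet.

>>> {"method": "drive_tool", "body": {"deltas": [[1,-0.118,-0.193,0,-0.447],[1,-0.118,-0.193,0,-0.447],[1,-0.118,-0.193,0,-0.447],[1,-0.118,-0.193,0,-0.447],[1,-0.118,-0.193,0,-0.447],[1,-0.118,-0.193,0,-0.447],[1,-0.118,-0.193,0.06,-0.447],[1,-0.118,-0.193,0.12,-0.447],[1,-0.118,-0.193,0.16,-0.447],[1,-0.118,-0.193,0.185,-0.447],[1,-0.118,-0.193,0.195,-0.447],[1,-0.118,-0.193,0.2,-0.447],[1,-0.118,-0.193,0.203,-0.447],[1,-0.118,-0.193,0.205,-0.447],[1,-0.118,-0.193,0.205,-0.447]]}}

```text
t: 24.6
eef_pos: [0.4591, 0.3238, 0.0269]
orientation: [[0.99, 0.139, 0.001], [0.139, -0.99, 0.0], [0.001, -0.0, -1.0]]
wrist_force: [-0.4, 0.2, -4.7]
finger_gap: 0.24
finger_force: 139.7
```

>>> {"method": "drive_tool", "body": {"deltas": [[1,0,0,0.0015,0],[0.45,0,0,0.0015,0],[0.3,0,0,0.0015,0],[0.1,0,0,0.0015,0],[0,0,0,0.0015,0],[0,0,0,0.0015,0],[0,0,0,-0.03,0],[0,0,0,-0.09,0],[0,0,0,-0.15,0],[0,0,0,-0.19,0],[0,0,0,-0.19,0],[0,0,0,-0.19,0],[0,0,0,-0.19,0]]}}

```text
t: 26.22
eef_pos: [0.4584, 0.3234, 0.215]
orientation: [[0.99, 0.139, -0.002], [0.139, -0.99, -0.001], [-0.002, 0.001, -1.0]]
wrist_force: [0.0, -0.5, -0.2]
finger_gap: 0.502
finger_force: 0.0
```

```bash
python3 m3.py; python3 - <<'E'
from h import *
s,im,d,c=snap('top'); cv2.imwrite('pics/t9.png',cv2.resize(im[...,::-1],(800,600)))
P=cloud(d,c); s2,i2,d2,c2=snap('side'); P2=cloud(d2,c2)
for nm,X,o in (('top',P,d>.1),('side',P2,d2>.1)):
  for n,p in (('A',(.5821,.0887)),('B',(.5212,-.0304))):
    r=np.hypot(X[...,0]-p[0],X[...,1]-p[1]); z=X[...,2]; g=o&(z>.04)&(z<.1)
    print(nm,n,(g&(r<.006)).sum(),np.percentile(z[g&(r<.006)],[50,95]).round(4),np.median(z[g&(r>.008)&(r<.014)]).round(4))
print(s['wrist_force'],s['finger_force'])
E
```

```text
26.225 [0.45837538 0.32335267 0.21501207] [[0.9902, 0.1394, -0.0022], [0.1393, -0.9902, -0.0013], [-0.0024, 0.001, -1.0]]
head world 1928 [0.5101 0.33   0.0886] [509.9 330.2] [44.7 44.8] 53.1
head tool 1928 [0.0525 0.0005 0.1263] [52.2  0.3] [44.8 44.7] 44.9
handle world 2831 [0.405  0.3161 0.0601] [394.4 315.8] [184.6  26.3] 6.8
handle tool 2831 [-0.0535 -0.0004  0.155 ] [-64.1  -1.6] [184.6  26.3] 1.3
top A 10 [0.0615 0.066 ] 0.0651
top B 12 [0.0636 0.0661] 0.0644
side A 5 [0.0646 0.0697] 0.0653
side B 8 [0.0646 0.0679] 0.0644
[-0.07877545  0.42915151 -0.07234412] 0.0
```

View pics/t9.png

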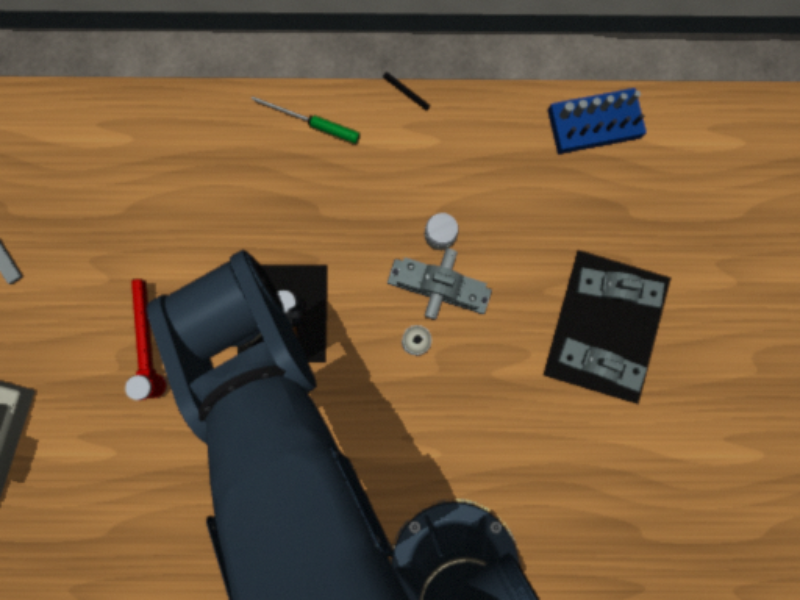

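The top view shows the cap on the block at (440,285) with the pins level, and the mallet on its mat at (286,300). The other caps, can and tin haven't moved.

```bash
python3 -c "
from plant import workorder; print(workorder.job_done())"
```

```text
the job is handed in; nothing more can be done
None
```

The job is handed in at about 26 s of the 64 s limit. The matching cap is home on the block, both pins were struck down and read level with the flanges to within about 1 mm, and the mallet stands on its own mat; the hand-in returned no verdict.

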